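# Sleeve the test port and hold its sprung yoke shut

### The job

Pick up the flanged metal sleeve and push it, flange down, over the upright brass spigot of the test-port fixture, keeping it in the gripper until its flange sits flat on the base; then let it go. Next push the fixture's sprung carriage (the block with the upright paddle) towards the sleeve, past the click of the ratchet pawl and on to the end of its travel, so that its yoke closes over the flange, and finish while still holding it pressed there: the program ends with the robot pushing, not letting go. Leave the other things on the bench where they are.

Things in the scene. Friction and masses are not known exactly. Their poses are not given: they have to be found in the camera images.
- fixture: test-port fixture fixed to the bench: aluminium base plate 20 mm thick, along its x from 80 mm behind to 110 mm ahead of the origin, 120 mm along y. Origin on the table, midway across the width; x points from the push paddle to the spigot (away from the robot, up to 0.35 rad askew), z up. Carries the spigot, the sprung carriage and, on its +y side, the pawl
- port (a point): foot of the upright brass spigot, on the upper face of the base (20 mm above the table), 70 mm ahead of the fixture's origin; axes as the fixture's. The spigot is 19 mm in diameter and 38 mm tall, its upper 8 mm tapering to 10 mm
- sleeve: loose aluminium sleeve, 120 g (may vary), standing upright on its flange: tube 60 mm tall, 30 mm outside, straight through bore of 22 mm; flange at the foot 50 mm in diameter and 6 mm thick. Origin at the centre of its underside, z up along the bore. Grip the tube above the flange; about 40 mm above the foot suits. It stands left or right of the fixture
- carriage: sprung carriage, sliding along the fixture's x. Origin on the centre line, on the base's upper face, at the fixture's origin when at rest; axes as the fixture's. Dark block 40 x 50 mm, top 48 mm above the table, with an upright paddle at its rear, 8 mm thick, 44 wide, up to 80 mm above the table. The paddle's flat rear face, 40 mm behind this origin, is the one to push
- push_face (a point): a good point to push: on the paddle's rear face, on its centre line, 68 mm above the table; moves with it
- travel (a joint): travel of the sprung carriage, m: 0 back (at rest), growing along the fixture's +x, 0.036 at its end stop. The spring resists with 4 N at 0, 10.5 N at the stop; the pawl adds several N before its click at about 0.024. Let go after the click, the carriage springs back onto the pawl and stays near 0.024: not held
- yoke (a point): middle of the gap between the two flat yoke tines at the front of the carriage, at their tips; moves with it. The tines are 40 mm apart and lie 29 to 34 mm above the table: they pass over the flange of a sleeve that is fully down (flange top at 26 mm) and jam on one that is not
- pawl (a joint): swing of the sprung ratchet pawl (a 50 mm steel arm on a post on the fixture's +y side, 35 to 50 mm above the table) in rad: 0 at rest, about 0.1 to 0.2 when the carriage's tooth lifts it outwards; it drops back to 0 with the click. Leave it alone
- collar: bystander: plain short metal ring without flange, 52 mm outside, 36 mm bore, 30 mm tall, on the other side of the fixture from the sleeve. Origin at the centre of its underside
- mouse: bystander: black computer mouse, 100 x 58 x 32 mm. Origin at the centre of its underside
- foam_block: bystander: pale green foam block 100 x 150 x 50 mm with a brown board on top. Origin at the centre of its underside
- screwdriver: bystander: screwdriver lying on the bench; axes: handle to -x. Origin below its middle
- wrench: bystander: flat wrench lying on the bench; axes: handle to -x. Origin below its middle
- load_plug: bystander: upright solid brass plug, 26 mm in diameter, 35 mm tall. Origin at the centre of its underside
Not all that is in view belongs to the job. What is shaped like the fixture but orange or pink is not meant.

How it is judged:
On the way, in this order (a step that is already met when the one before it is completed fails the run):
1. the sleeve is down over the spigot, its flange on the base, while still in the gripper, the carriage not yet pushed (horizontal distance between sleeve and port below 0.004 m and z of sleeve in the frame of port below 0.004 m and angle between sleeve's own z axis and vertical below 0.08 rad and contact force between the fingers and sleeve above 1 N and value of joint travel below 0.012 m), for 0.1 s.
2. the carriage has been pushed past the click of the pawl (value of joint travel above 0.027 m and value of joint pawl below 0.04 rad and contact force between any of the fingers, the arm and carriage above 4 N), for 0.1 s.
At the end, for the whole second after the job is handed in: Sleeve over the spigot: within 4 mm of its axis and of the base, upright, untouched. Carriage held over 30 mm forward (stop at 36 mm), pawl dropped back (under 0.04 rad), robot pressing the carriage with over 4 N, all through the last second (horizontal distance between sleeve and port below 0.004 m and z of sleeve in the frame of port below 0.004 m and angle between sleeve's own z axis and vertical below 0.08 rad and contact force between each of the arm, the fingers and sleeve below 0.1 N and value of joint travel above 0.03 m and value of joint pawl below 0.04 rad and contact force between any of the fingers, the arm and carriage above 4 N); the arm keeps its last pose, push and grip.
It fails at once if one of the other things on the bench is moved more than 30 mm (distance of any of collar, mouse, foam_block, screwdriver, wrench, load_plug from where it was at the start of the episode above 0.03 m).
It also fails if it takes over 54 s, if anything falls off the work surface, if the arm or the gripper's body presses on something with over 40 N, if the wrist force passes 120 N, or if a joint passes its speed limit or range.

### The arm

A 7-joint arm with a two-finger parallel gripper is mounted at the origin on the work surface. World frame = base frame: x ahead of the robot, y to its left, z up, the work surface at z = 0. Lengths are in m, angles in rad, forces in N, time in s.
With the tool pointing down it reaches from about 0.4 to 0.85 m from the base axis. Payload 4.5 kg.
Tool frame: the origin (TCP) lies at the very end of the fingers, on their centre line; the grasp point (between the pads) lies 19 mm behind it; z points along the fingers, y is the line along which they close (so a half turn about z gives the same grasp; the last joint's range is limited). The gripper opens to 88 mm and grips with 3 to 60 N. Pads are 18 mm wide; open, the fingers measure 123 mm over their backs; the gripper's body (75 mm by 187 mm) begins 45 mm behind the grasp point.
Start: joints at [1.376, 0.689, -0.195, 1.565, 0.157, 0.902, -0.215], TCP at [0.142, -0.609, 0.239] pointing down, gripper open.
Joint ranges: [-3.01, 3.01], [-0.46, 2.08], [-1.47, 1.51], [0.13, 2.56], [-1, 4.14], [0.04, 2.09], [-2.66, 2.66]. Speed limits (rad/s): [2.57, 2.57, 3.14, 3.14, 3.14, 3.14, 3.14].

### API

Orientations are given as a 3x3 rotation matrix whose columns are the frame's x, y, z axes.
In Python, from rig import arm, effector, kin, read_state, viewer gives the robot as it stands. Calls block until the motion is done:
- arm.move_to(position, orientation): joint-space move of the TCP to a pose.
- arm.servo_line(position, vel=0.15, ori=None): straight line of the TCP; ori=None keeps the orientation; vel is the mean speed in m/s.
- arm.goto_joints(angles): joint-space move.
- effector.set_gripper(opening, force=None): opening from 0.0 (shut) to 1.0 (fully open); force is the grip in N (None keeps the last); returns when the fingers have stopped.
- arm.sleep(seconds).
- kin.solve_ik(position, orientation): joint angles nearest the present ones, or None.
- read_state(): the state.
- viewer.camera(name): name is "side" or "top" or "wrist"; returns the picture (420x560x3 uint8, blue, green, red); there is no depth.
- viewer.camera_info(name): a dict with "camera_matrix" (3x3 intrinsics, pixels), "dist" ([k1, k2, p1, p2, k3] as OpenCV has them; the pictures are not rectified), "origin" and "orientation" of the camera in the world. Camera axes: x right, y down, z forward; pixel columns grow to the right and rows downward; lengths in m; the calibration is good to about 2 mm. A picture is of the moment at which its call begins: read the wrist's pose just before it. camera_info takes no time and is no camera call; for the wrist camera it gives the pose at the moment of the call.
A pose or a line that the arm cannot do raises arm.PlanningError and nothing moves.
- arm.job_done(): hands the job in; it is judged then, once.
The state is a dict: "time_s": time; "joint_positions": joint angles; "joint_vel": joint speeds; "effort": joint torques, N m; "tool_pos": TCP position; "tool_rot": TCP orientation; "wrist_force": force on the tool from outside, world axes, zero at the start; "ft_torque": the same for the moment, N m; "finger_gap": opening from 0.0 (shut) to 1.0 (fully open); "gripper_force": force on a finger pad.
Only numpy, scipy, OpenCV 4.12 (cv2) and the standard library are available. Lean on these libraries where they do the work, as an engineer would, in place of code of your own. Each camera call takes 0.05 s, during which the arm holds its last target. There are 200 camera calls.

## Working session

There is one attempt and no reset: what is moved stays moved. The work goes in short steps, each a Python script; the robot and the scene stay as the last script left them, time stands still between calls to the robot, and variables do not carry over. Pictures are saved under pics/ and viewed, at most 10 in all, crops included, and the job is handed in when it is done.

```bash
ls; mkdir -p pics
python3 - <<'E'
from rig import arm, effector, kin, read_state, viewer
import cv2
for n in ("top","side"):
    cv2.imwrite(f"pics/{n}0.png", cv2.resize(viewer.camera(n),(800,600),interpolation=cv2.INTER_CUBIC))
    i=viewer.camera_info(n); print(n,i)
s=read_state(); print(s["time_s"],s["tool_pos"],s["tool_rot"],s["finger_gap"])
E
```

```text
pics
top {'camera_matrix': array([[543.32717571,   0.        , 286.46945537],
       [  0.        , 543.32717571, 213.00541324],
       [  0.        ,   0.        ,   1.        ]]), 'dist': array([0.04370995, 0.        , 0.        , 0.        , 0.        ]), 'origin': array([ 0.15222227, -0.00476696,  1.5823399 ]), 'orientation': array([[-0.02841235, -0.98097857,  0.19202548],
       [-0.99941624,  0.03152408,  0.01316846],
       [-0.0189714 , -0.19153923, -0.98130159]])}
side {'camera_matrix': array([[404.13874141,   0.        , 280.61305396],
       [  0.        , 404.13874141, 209.98162022],
       [  0.        ,   0.        ,   1.        ]]), 'dist': array([0.01246163, 0.        , 0.        , 0.        , 0.        ]), 'origin': array([0.1112043 , 0.54556991, 0.83651982]), 'orientation': array([[-0.85250543, -0.40599128,  0.32925003],
       [-0.52263401,  0.65071139, -0.55084333],
       [ 0.00939085, -0.64167419, -0.76691984]])}
0.1 [ 0.14160343 -0.60818804  0.23803354] [[ 9.73919813e-01  2.26892002e-01 -4.65443508e-04]
 [ 2.26892452e-01 -9.73918657e-01  1.50495992e-03]
 [-1.11840746e-04 -1.57131591e-03 -9.99998759e-01]] 0.9987902855691765
```

View pics/top0.png

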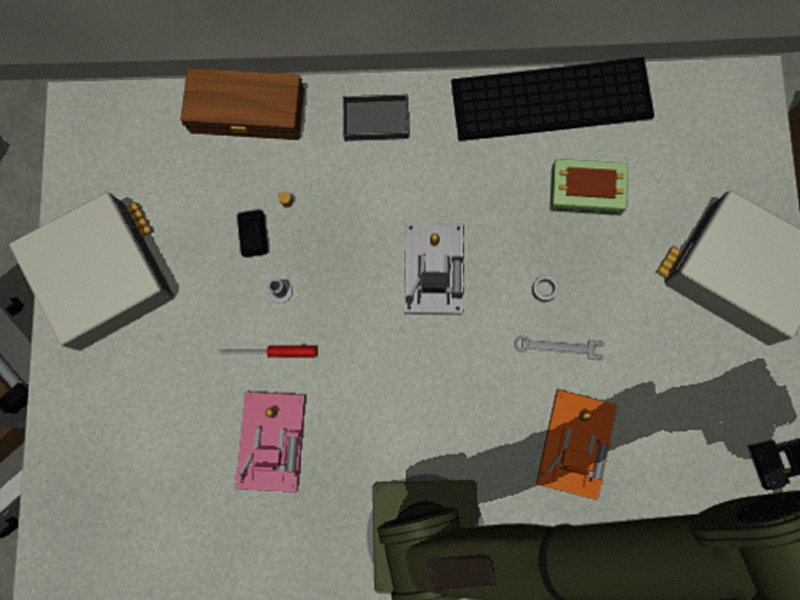

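View pics/side0.png

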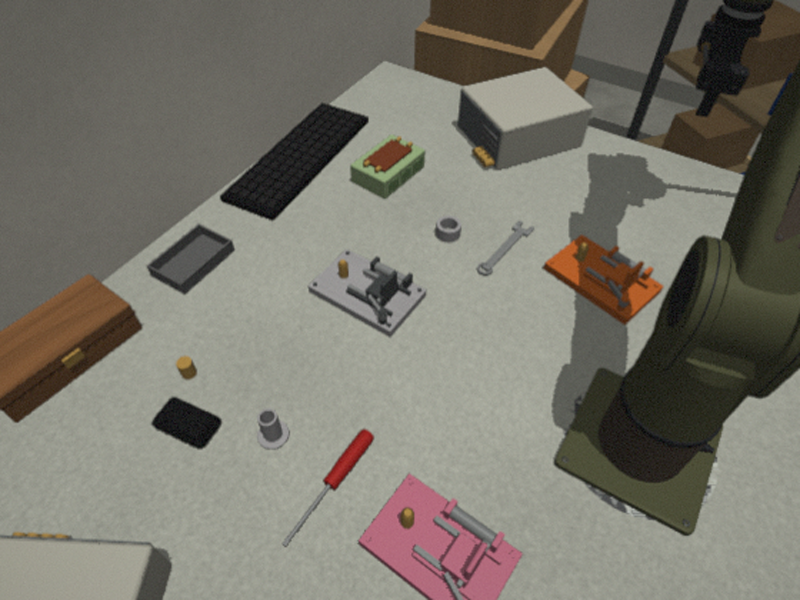

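Top view: grey fixture corners are about (405,225), (463,224), (464,313), (405,313) with the spigot tip at (434,238). The sleeve's flange is at (281,292), and the collar is on the right at (544,288). Side view: the sleeve foot is at (272,434) and the spigot tip at (342,263). I'll triangulate roughly, then look with the wrist camera.

```bash
cat > h.py <<'E'
from rig import arm, effector, kin, read_state, viewer
import cv2, numpy as np
def ray(info, px):
    p=cv2.undistortPoints(np.array(px,float).reshape(-1,1,2),info["camera_matrix"],np.array(info["dist"])).reshape(-1,2)
    return np.c_[p,np.ones(len(p))]@np.array(info["orientation"]).T
def onz(info, px, z):
    d=ray(info,px); o=np.array(info["origin"]); z=np.broadcast_to(z,len(d))
    return o+d*((z-o[2])/d[:,2])[:,None]
def proj(info, P):
    R=np.array(info["orientation"]); 
    return cv2.projectPoints(np.array(P,float).reshape(-1,3),cv2.Rodrigues(R.T)[0],-R.T@info["origin"],info["camera_matrix"],np.array(info["dist"]))[0].reshape(-1,2)
def down(yaw):  # tool x at yaw, z down
    c,s=np.cos(yaw),np.sin(yaw); return np.array([[c,s,0],[s,-c,0],[0,0,-1.]])
def snap(name,f):
    i=viewer.camera_info(name); im=viewer.camera(name); cv2.imwrite(f,im); return i,im
E
python3 - <<'E'
from h import *
np.set_printoptions(precision=4,suppress=True)
t=viewer.camera_info("top"); s=viewer.camera_info("side"); k=.7
print("corners",onz(t,np.array([[405,225],[463,224],[464,313],[405,313]])*k,.02))
print("spigot",onz(t,np.array([[434,238]])*k,.055),onz(s,np.array([[342,263]])*k,.058))
print("sleeve",onz(t,np.array([[281,292]])*k,.003),onz(s,np.array([[272,434]])*k,.003))
w=viewer.camera_info("wrist"); st=read_state(); R=st["tool_rot"]
print("cam in tool",R.T@(w["origin"]-st["tool_pos"]),"\n",R.T@w["orientation"],w["camera_matrix"],w["dist"])
for p,y in (((.48,.25,.25),0),((.5,.25,.25),1.57),((.6,0,.25),0),((.5,0,.1),1.57)):print(kin.solve_ik(p,down(y)))
E
```

```text
corners [[ 0.6272  0.0203  0.02  ]
 [ 0.6252 -0.1009  0.02  ]
 [ 0.4362 -0.0951  0.02  ]
 [ 0.4401  0.0254  0.02  ]]
spigot [[ 0.587  -0.0386  0.055 ]] [[ 0.5848 -0.032   0.058 ]]
sleeve [[0.496  0.2829 0.003 ]] [[0.4973 0.2881 0.003 ]]
cam in tool [ 0.065   0.0008 -0.1457] 
 [[-0.0006 -0.9669 -0.2551]
 [ 1.     -0.0002 -0.0014]
 [ 0.0013 -0.2551  0.9669]] [[310.6975   0.     283.1278]
 [  0.     310.6975 212.9061]
 [  0.       0.       1.    ]] [-0.0381  0.      0.      0.      0.    ]
[-0.5116  0.561  -0.0866  1.8097  0.0659  0.7737 -2.2029]
[-0.2083  0.6322 -0.5687  1.7429  0.4216  0.8909 -0.9599]
[-0.0356  0.638  -0.0716  1.6352  0.0558  0.8703 -1.6999]
[ 0.0555  0.7695 -0.2409  2.0512  0.4725  0.3733 -0.5641]
```

Run:
```python
from h import *
arm.move_to([.50,-.036,.22],down(0)); arm.sleep(.3)
import pickle
i,im=snap("wrist","pics/w_fix.png"); 
arm.move_to([.46,.285,.22],down(0)); arm.sleep(.3)
j,jm=snap("wrist","pics/w_slv.png"); pickle.dump((i,j),open("wi.pkl","wb"))
print(read_state()["time_s"],proj(i,[[.585,-.036,.058],[.44,.025,.02],[.436,-.095,.02]]),proj(j,[[.496,.285,0]]))
a=cv2.resize(im,(800,600),interpolation=cv2.INTER_CUBIC); cv2.imwrite("pics/w_fix8.png",a)
cv2.imwrite("pics/w_slv8.png",cv2.resize(jm,(800,600),interpolation=cv2.INTER_CUBIC))
```

```text
4.425 [[282.23019378 109.49595105]
 [230.92955936 240.66620769]
 [332.45620689 243.78747036]] [[281.94315481 157.30394545]]
```

View pics/w_fix8.png

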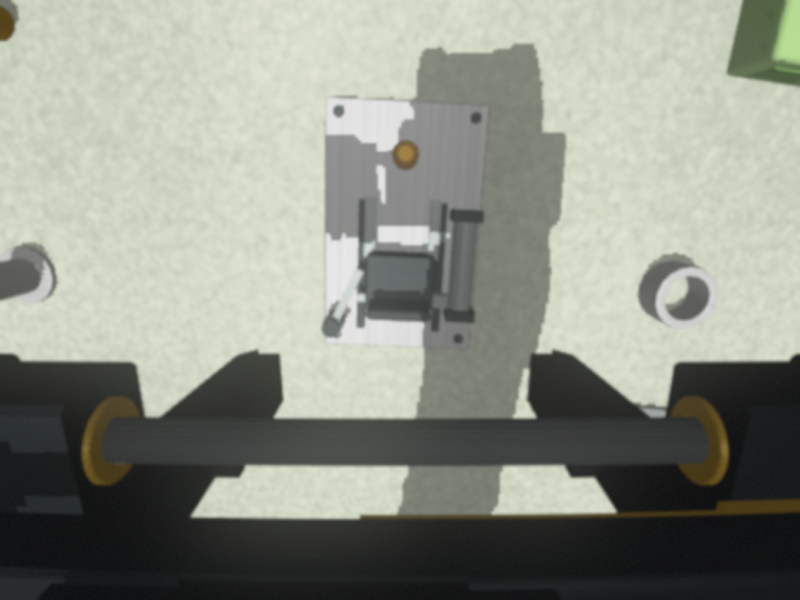

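View pics/w_slv8.png

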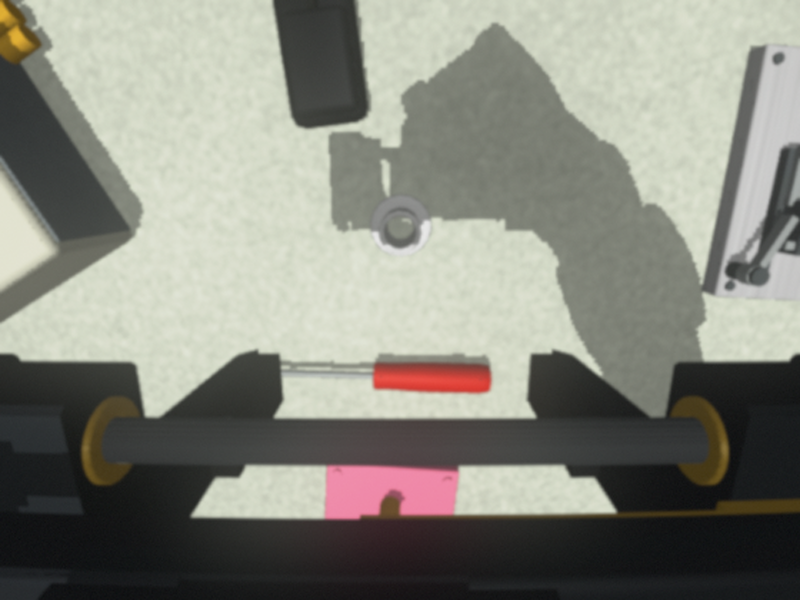

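Wrist view of the fixture: base corners about (327,97), (487,106), (469,347), (325,343), spigot tip (406,153). Sleeve view: flange centre about (401,225), with the rim about (401,229).

Run:
```python
from h import *
import pickle
np.set_printoptions(precision=4,suppress=True)
i,j=pickle.load(open("wi.pkl","rb")); k=.7
print(i["origin"])
c=onz(i,np.array([[327,97],[487,106],[469,347],[325,343]])*k,.02); print(c, np.linalg.norm(c-np.roll(c,1,0),axis=1))
print(onz(i,np.array([[405.5,151]])*k,.058),onz(j,np.array([[401,225]])*k,.005),onz(j,np.array([[402,229]])*k,.06))
# crops
a=cv2.imread("pics/w_fix.png")[55:255,210:360]; b=cv2.imread("pics/w_slv.png")[120:200,240:320]
t=cv2.imread("pics/top0.png")
m=np.zeros((600,800,3),np.uint8); m[:,:450]=cv2.resize(a,(450,600),interpolation=cv2.INTER_CUBIC); m[:350,450:]=cv2.resize(b,(350,350),interpolation=cv2.INTER_CUBIC)
cv2.imwrite("pics/c1.png",m)
```

```text
[ 0.5652 -0.0372  0.3657]
[[ 0.6289  0.0192  0.02  ]
 [ 0.6227 -0.0968  0.02  ]
 [ 0.4371 -0.09    0.02  ]
 [ 0.4407  0.029   0.02  ]] [0.1885 0.1162 0.1857 0.1191]
[[ 0.5884 -0.0375  0.058 ]] [[0.4962 0.2864 0.005 ]] [[0.498  0.2852 0.06  ]]
```

View pics/c1.png

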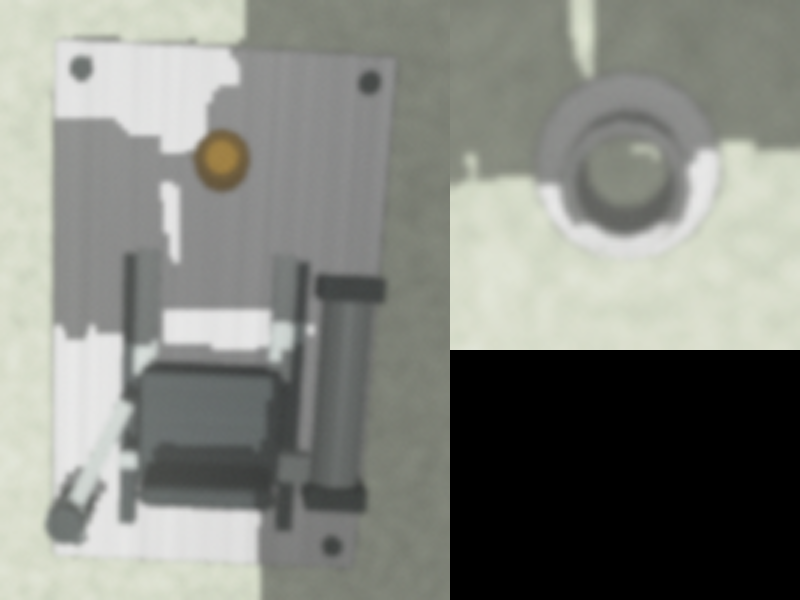

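Crop: base corners at (55,40), (394,57), (350,567), (53,555), spigot tip (222,157), flange ellipse x 536–722 and y 73–260. I'll fit the fixture pose to these points.

Run:
```python
from h import *
import pickle
from scipy.optimize import least_squares
np.set_printoptions(precision=4,suppress=True)
i,j=pickle.load(open("wi.pkl","rb"))
un=lambda p,s,o:(np.array(p,float)+.5)/s-.5+o
P=np.array([[.11,.06,.02],[.11,-.06,.02],[-.08,-.06,.02],[-.08,.06,.02],[.07,0,.058]])
px=un([[55,40],[394,57],[350,567],[53,555],[222,157]],3,[210,55])
def W(q,P):
    c,s=np.cos(q[2]),np.sin(q[2]); return np.c_[P[:,:2]@np.array([[c,s],[-s,c]])+q[:2],P[:,2]]
f=lambda q:(proj(i,W(q,P))-px).ravel()
r=least_squares(f,[.518,-.036,-.04],loss='soft_l1'); print(r.x,r.fun.reshape(-1,2)); print("port",W(r.x,P[4:]))
print("tip only",onz(i,px[4:],.058))
pf=un([[629-450,166.5]],4.375,[240,120]); print("sleeve",onz(j,pf,.005))
```

```text
[ 0.5171 -0.0335 -0.0504] [[-0.7635 -1.1486]
 [ 2.0294 -0.7315]
 [ 1.3403  1.5922]
 [-1.0139  0.8388]
 [-0.3532  0.2976]]
port [[ 0.587 -0.037  0.058]]
tip only [[ 0.5873 -0.0374  0.058 ]]
sleeve [[0.496  0.2866 0.005 ]]
```

Fit is consistent: port (0.587, −0.037), yaw −0.05, sleeve (0.496, 0.287). I'll squeeze the sleeve crosswise first to centre it in tool x, then grip it with yaw −0.05. The TCP then gives the true sleeve position, which also shows the camera bias.

Run:
```python
from h import *
np.set_printoptions(precision=4,suppress=True)
S=[.496,.2866]; Y=-.05
arm.move_to([*S,.14],down(Y+np.pi/2)); arm.servo_line([*S,.021],vel=.12)
print("F0",read_state()["wrist_force"])
effector.set_gripper(0.2,6); s=read_state(); print(s["finger_gap"]*88,s["gripper_force"],s["tool_pos"],s["wrist_force"])
effector.set_gripper(0.75); arm.servo_line([*S,.14],vel=.15)
arm.move_to([*S,.14],down(Y)); arm.servo_line([*S,.021],vel=.12)
effector.set_gripper(0.2,30); s=read_state(); print(s["time_s"],s["finger_gap"]*88,s["gripper_force"],s["tool_pos"],s["wrist_force"])
arm.servo_line([*S,.14],vel=.12); arm.sleep(.2); s=read_state();print(s["time_s"],s["finger_gap"]*88,s["gripper_force"],s["tool_pos"],s["wrist_force"])
i,im=snap("wrist","pics/held.png"); t,tm=snap("top","pics/top1.png"); sd,sm=snap("side","pics/side1.png")
m=np.zeros((600,800,3),np.uint8); m[:300,:400]=cv2.resize(im,(400,300),interpolation=cv2.INTER_AREA)
c=proj(t,[[*S,.1]])[0].astype(int); m[:300,400:700]=cv2.resize(tm[c[1]-50:c[1]+50,c[0]-50:c[0]+50],(300,300))
c=proj(sd,[[*S,.14]])[0].astype(int); m[300:,:400]=cv2.resize(sm[c[1]-75:c[1]+75,c[0]-100:c[0]+100],(400,300)) 
cv2.imwrite("pics/c2.png",m)
```

```text
F0 [ 0.1832  0.8342 -0.4254]
29.03283712059916 5.9999533790687565 [0.496  0.2866 0.021 ] [-0.2633 -0.4589  0.6907]
11.975 28.442281232519683 29.999801904103894 [0.4961 0.2868 0.0211] [-0.3404 -0.2359  1.4783]
13.3167 28.320582127142668 29.99972887024057 [0.4956 0.2864 0.1393] [-0.3213  0.5524 -1.2561]
```

View pics/c2.png

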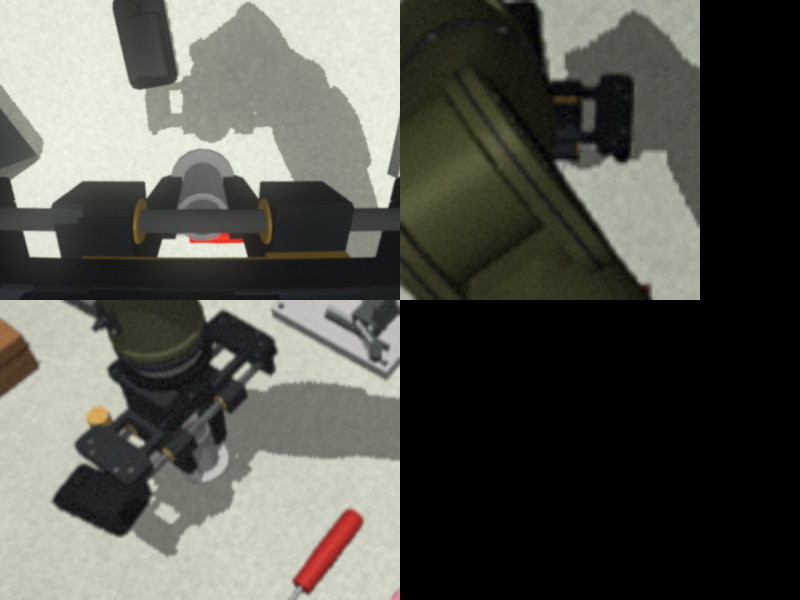

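The sleeve is held upright. In the wrist inset, the flange's far edge is at about (202,149) and its sides at about x=172 and 233. I'll overlay the predicted flange to get the wrist-camera bias.

Run:
```python
from h import *
i=viewer.camera_info("wrist"); s=read_state(); p=s["tool_pos"]; im=cv2.imread("pics/held.png")
a=np.linspace(0,2*np.pi,720); z=p[2]-.021
m=cv2.resize(im[190:350,220:345],None,fx=4.8,fy=4.8,interpolation=cv2.INTER_CUBIC)[:600]
for h,c in ((0,(0,0,255)),(.006,(255,0,0))):
    q=proj(i,np.c_[p[0]+.025*np.cos(a),p[1]+.025*np.sin(a),0*a+z+h]); print(h,q.min(0),q.max(0))
    for u in (q+.5-[220,190])*4.8-.5:
        cv2.circle(m,tuple(np.round(u).astype(int)),0,c,-1)
cv2.imwrite("pics/c3.png",m)
```

```text
0 [238.49912737 206.14191579] [325.78114919 287.93609708]
0.006 [236.99080862 208.78465327] [327.20411307 293.01637891]
```

View pics/c3.png

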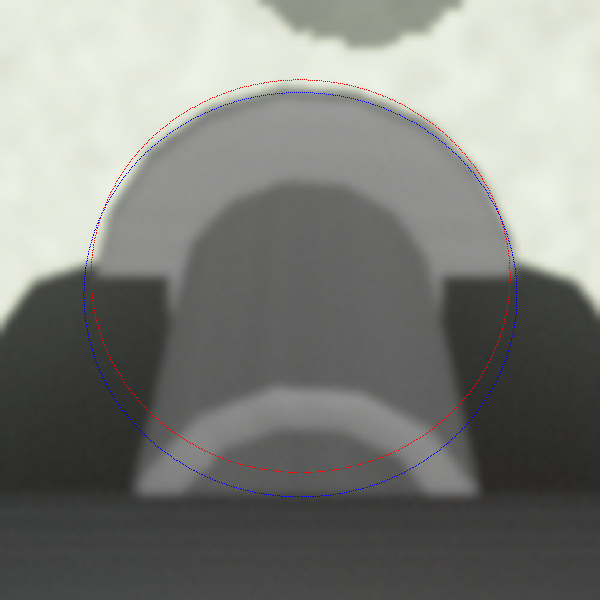

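Observed flange sits about 0.8 mm toward −x and −y compared with prediction, so I correct the port target by +0.8 mm in each. I'll carry the sleeve over and feel the way down.

Run:
```python
from h import *
np.set_printoptions(precision=4,suppress=True)
Y=-.05; T=np.array([.588,-.0363])
def rep(n):
    s=read_state(); print(n,round(s["time_s"],2),s["tool_pos"],s["wrist_force"],s["ft_torque"],s["gripper_force"]); return s
arm.servo_line([.496,.2866,.17],vel=.2)
arm.move_to([*T,.14],down(Y)); arm.servo_line([*T,.09],vel=.1); arm.sleep(.2); f0=rep("above")["wrist_force"]
for z in (.08,.075,.07,.065,.06):
    arm.servo_line([*T,z],vel=.03); arm.sleep(.1); f=rep(z)["wrist_force"]-f0
    if abs(f[2])>12 or np.hypot(*f[:2])>8: print("stop"); break
```

```text
above 15.89 [ 0.5885 -0.0363  0.0907] [-0.5423  0.0008 -1.4599] [ 0.0852 -0.0244  0.0036] 29.999817933581618
0.08 16.48 [ 0.588  -0.0364  0.08  ] [ 0.281   0.4289 -2.3939] [ 0.0485 -0.0403  0.024 ] 29.999799287145862
0.075 16.89 [ 0.588  -0.0363  0.075 ] [-0.2686 -0.1618 -2.2036] [ 0.0298  0.0087 -0.0041] 29.99981432811913
0.07 17.31 [ 0.588  -0.0363  0.0699] [ 0.0692 -0.3151 -2.694 ] [-0.0419  0.0287  0.0219] 29.999788189147317
0.065 17.73 [ 0.588  -0.0363  0.065 ] [-0.0907 -0.0697 -2.0626] [-0.031   0.0351  0.0003] 29.99981158528533
0.06 18.14 [ 0.588  -0.0363  0.06  ] [ 1.0407  0.0462 -1.1186] [ 0.0884 -0.0255  0.0132] 29.999823990188396
```

The foot is already 19 mm below the spigot tip with no side force, so it is on the spigot. Continuing down to contact.

Run:
```python
from h import *
np.set_printoptions(precision=4,suppress=True)
T=np.array([.588,-.0363]); f0=-1.8
for z in (.05,.045,.043,.042,.041,.040,.039,.038,.037):
    arm.servo_line([*T,z],vel=.03); arm.sleep(.1); s=read_state(); print(z,round(s["time_s"],2),s["tool_pos"],s["wrist_force"],s["ft_torque"])
    f=s["wrist_force"]; 
    if f[2]-f0>10 or np.hypot(*f[:2])>10: break
arm.sleep(.3); s=read_state(); print(s["time_s"],s["tool_pos"],s["wrist_force"],s["gripper_force"])
cv2.imwrite("pics/side2.png",cv2.resize(snap("side","pics/s2r.png")[1][120:300,160:400],(800,600),interpolation=cv2.INTER_CUBIC))
```

```text
0.05 18.73 [ 0.5881 -0.0363  0.05  ] [ 0.0478  0.5723 -1.3699] [-0.0347  0.0402  0.0126]
0.045 19.14 [ 0.588  -0.0363  0.045 ] [-0.0454  0.0854 -1.1874] [ 0.0046 -0.0086 -0.0118]
0.043 19.49 [ 0.588  -0.0363  0.043 ] [ 0.0281 -0.3435 -1.1948] [ 0.0076  0.0214 -0.0132]
0.042 19.84 [ 0.588  -0.0363  0.042 ] [ 0.0277 -0.3803 -0.5595] [0.0107 0.0451 0.0278]
0.041 20.19 [ 0.5882 -0.0363  0.0411] [0.7183 0.1672 1.0302] [ 0.0501 -0.0022  0.0436]
0.04 20.54 [ 0.5882 -0.0363  0.0411] [-2.0956  0.476   9.3029] [ 0.0861  0.415  -0.0233]
20.8417 [ 0.5882 -0.0363  0.0411] [-1.1156  0.1731  7.8143] 29.99980247364249
```

Contact came at TCP z = 0.0411, exactly seated height, with 10 N down. Releasing, lifting clear and moving behind the paddle.

Run:
```python
from h import *
np.set_printoptions(precision=4,suppress=True)
Y=-.05; T=np.array([.588,-.0363]); d=np.array([np.cos(Y),np.sin(Y)]); O=T-.07*d
arm.servo_line([*T,.0405],vel=.03); effector.set_gripper(.65); arm.sleep(.2)
print(read_state()["wrist_force"])
arm.servo_line([*T,.16],vel=.12)
P=O-.085*d; arm.move_to([*P,.16],down(Y)); effector.set_gripper(0,20); arm.sleep(.1)
a,am=snap("wrist","pics/w3.png"); 
s=read_state(); print(s["time_s"],s["tool_pos"],s["wrist_force"],s["finger_gap"])
cv2.imwrite("pics/w38.png",cv2.resize(am,(800,600),interpolation=cv2.INTER_CUBIC))
```

```text
[-0.3405  0.2508 -0.2998]
24.8083 [ 0.4332 -0.0286  0.16  ] [ 0.0203  0.343  -0.4854] 0.004365912686996821
```

View pics/w38.png

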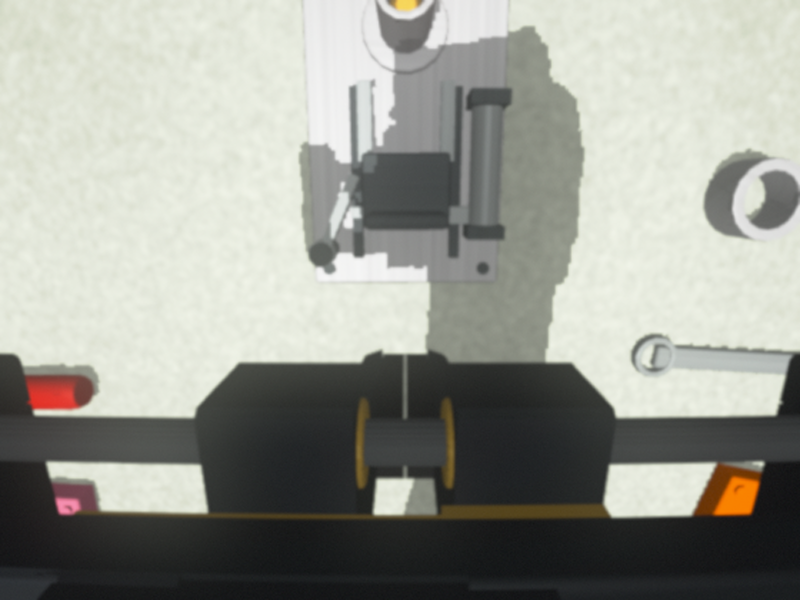

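The sleeve sits over the spigot at about (405,5), with the flange flat on the base. The paddle (405,215) and the closed fingers (405,355) are in line and the fixture's edges are symmetric, so yaw is right. Pushing.

```bash
cat > push.py <<'E'
from h import *
np.set_printoptions(precision=4,suppress=True)
Y=-.05; d=np.array([np.cos(Y),np.sin(Y)]); O=np.array([.588,-.0363])-.07*d
def go(x,vel=.03,z=.055,w=.1):
    arm.servo_line([*(O+x*d),z],vel=vel); arm.sleep(w); s=read_state()
    xa=(s["tool_pos"][:2]-O)@d; F=-s["wrist_force"][:2]@d
    print(round(s["time_s"],2),"cmd %.4f at %.4f push %.1f"%(x,xa,F),s["wrist_force"]); return xa,F
E
python3 - <<'E'
from push import *
go(-.085,.12)
for x in (-.060,-.055,-.052,-.049,-.046,-.040,-.034,-.028,-.022):
    xa,F=go(x)
    if F>28: print("high"); break
E
```

```text
25.93 cmd -0.0850 at -0.0846 push 0.3 [-0.2727  1.1581  0.0712]
27.02 cmd -0.0600 at -0.0603 push -0.1 [0.1513 0.0691 0.2146]
27.43 cmd -0.0550 at -0.0550 push -0.1 [ 0.0812 -0.09   -0.4192]
27.78 cmd -0.0520 at -0.0520 push 0.2 [-0.197   0.4539  0.0138]
28.13 cmd -0.0490 at -0.0505 push 4.5 [-4.4338  0.7984  2.7687]
28.48 cmd -0.0460 at -0.0467 push 4.7 [-4.7241  0.1381  1.9777]
28.93 cmd -0.0400 at -0.0426 push 8.2 [-8.2387  0.4001  5.1503]
29.38 cmd -0.0340 at -0.0376 push 9.7 [-9.6119  1.2947  7.445 ]
29.83 cmd -0.0280 at -0.0322 push 9.8 [-9.7715  1.4167  7.3426]
30.28 cmd -0.0220 at -0.0250 push 9.7 [-9.6805  0.7634  6.5297]
```

Run:
```python
from push import *
for x in (-.018,-.015,-.0125,-.011,-.0095,-.008,-.0065,-.005):
    xa,F=go(x,w=.15)
    if F>19: break
arm.sleep(.5); s=read_state(); print(s["time_s"],s["tool_pos"],s["wrist_force"],s["joint_vel"].round(3) if hasattr(s["joint_vel"],"round") else s["joint_vel"])
w,im=snap("wrist","pics/w4.png"); sd,sm=snap("side","pics/s4.png")
m=np.zeros((600,800,3),np.uint8); m[:300,:400]=cv2.resize(im,(400,300),interpolation=cv2.INTER_AREA); m[:300,400:]=cv2.resize(im[:200,140:420],(400,300))
m[300:,:400]=cv2.resize(sm[150:255,190:330],(400,300),interpolation=cv2.INTER_CUBIC); cv2.imwrite("pics/c4.png",m)
```

```text
30.72 cmd -0.0180 at -0.0214 push 8.2 [-8.1969  0.5365  8.2036]
31.12 cmd -0.0150 at -0.0187 push 9.3 [-9.2286  1.6632  7.4159]
31.52 cmd -0.0125 at -0.0164 push 9.3 [-9.2051  1.7318  7.3513]
31.92 cmd -0.0110 at -0.0151 push 10.1 [-10.0769   1.6262   7.522 ]
32.32 cmd -0.0095 at -0.0149 push 12.4 [-12.3866   1.4867  10.1595]
32.72 cmd -0.0080 at -0.0150 push 15.3 [-15.192    2.2705  13.0897]
33.12 cmd -0.0065 at -0.0150 push 17.9 [-17.7914   3.067   15.3212]
33.52 cmd -0.0050 at -0.0150 push 20.5 [-20.3389   3.0794  18.1475]
34.0167 [ 0.5031 -0.0322  0.0548] [-19.5446   2.8481  17.5272] [-0.002 -0.002 -0.    -0.001  0.001 -0.001  0.   ]
```

View pics/c4.png

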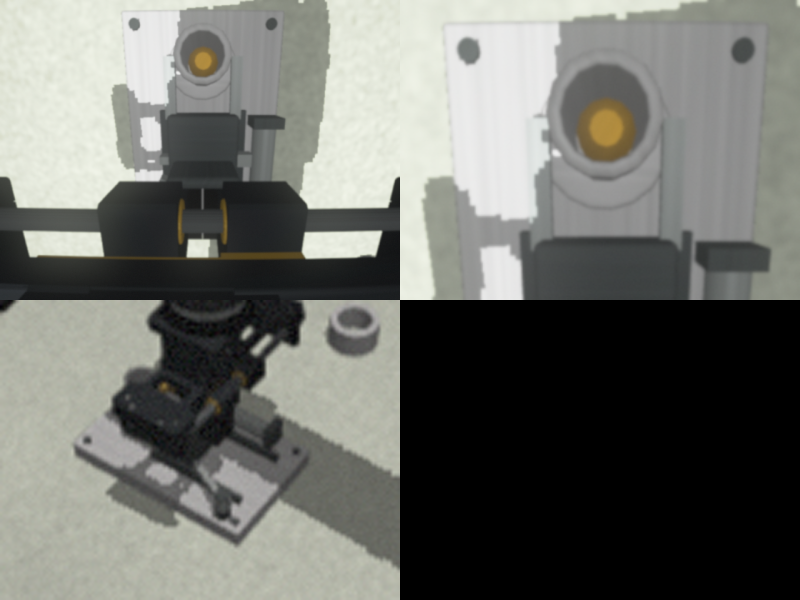

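The carriage is at its stop: about 35.5 mm from first contact, with force climbing at constant position, now about 20 N. The tines lie over the flange on both sides of the tube (right crop, x≈540 and 672). The spigot shows inside the sleeve at (606,128), and nothing touches the sleeve. Handing in.

```bash
python3 -c "
from rig import arm
print(arm.job_done())"
```

```text
the job is handed in; nothing more can be done
None
```

I seated the sleeve flange-down on the spigot, let it go, then pushed the carriage about 35.5 mm to its end stop and handed the job in at about 34 s with the arm still pressing it at about 20 N; no verdict was returned.

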